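Set the torque under the sprung guard

ROBOT

A 6-joint arm with a two-finger parallel gripper is mounted at the origin on a cart in front of the work surface, level with it; the furniture and walls round the work are solid. World frame = base frame: x ahead of the robot, y to its left, z up, the work surface at z = 0. Lengths are in m, angles in degrees, forces in N, time in s.
With the tool pointing down it reaches from about 0.4 to 0.825 m from the base axis. Payload 7 kg.
Tool frame: the origin (TCP) lies on the centre line of the jaws, within the pads' length; the fingertips stand 22 mm ahead of it and the grasp point (between the pads) lies 3 mm ahead of it; z points along the fingers, y is the line along which they close (so a half turn about z gives the same grasp; the last joint's range is limited). The gripper opens to 88 mm and grips with 3 to 60 N. Pads are 19 mm wide; open, the fingers measure 130 mm over their backs; the gripper's body (78 mm by 193 mm) begins 47 mm behind the grasp point.
Start: joints at [-57.519, 20.546, 0.682, 0, -70.136, -16.507], TCP at [0.186, -0.649, 0.216] pointing down, gripper open.
Joint ranges: [-176.03, 176.03], [-82.01, 121.73], [-58.28, 71.71], [-173.87, 95.51], [-174.79, -0.11], [-173.66, 173.66]. Speed limits (degrees/s): [136.94, 136.94, 172.46, 180, 180, 180].

INTERFACE

Orientations are given as [roll, pitch, yaw] about the fixed x, y, z axes, in that order (R = Rz(yaw) Ry(pitch) Rx(roll)).
In Python, from plant import get_state, cams, r gives the robot as it stands.
- The arm moves only by the tool apply_moves, never from a script. Its argument "targets" is a list of rows, each an object with "dp": the shift along the world's x, y, z in m, a list of three; "yaw": the turn about the world's z in degrees. In form: [{"dp": [x, y, z], "yaw": yaw}, ...]. A call has 1 to 20 rows; each row is the pose to reach, as a shift and turn from the pose commanded when the call began; what a row does not reach only later rows make up. A row lasts 1/12 s, in which the tool goes at most 41.7 mm and 7.16 degrees, less where a joint would pass 70% of its speed; a pose out of reach is approached as far as the arm can. A call with a gripper value outside its range is refused whole. "grip" is the gripper command: -1 is fully open, 1 is shut, values between are in proportion, set as the call begins (left out, the last holds). The fingers move at their own pace and stop on an object; "squeeze" is the grip in N (left out, the last holds). Time passes only in rows, so rows that repeat a pose let the fingers close. It gives the time, the measured TCP pose, the force, the opening and the grip force at its end, in the units of the state.
- get_state(): the state, without advancing time (a new reading comes with each control period).
- cams.capture(name): name is "scene" or "top"; returns a dict with "image" (480x640x3 uint8, red, green, blue), "range_z" (480x640 float32, m along the optical axis (not along the pixel's ray), 0 where there is no reading), "fx", "fy", "cx", "cy" (pixels), "k1" (the pictures are not rectified: a ray, as slopes to the right and down, at radius r is drawn at 1 + k1 r^2 times it, then the intrinsics apply), "R" (3x3) and "t" (3): a world point X has camera coordinates R X + t. Camera axes: x right, y down, z forward; pixel columns grow to the right and rows downward; lengths in m; the calibration is good to about 2 mm. A picture is of the moment at which its call begins.
- r.close_job(): hands the job in; it is judged then, once.
The state is a dict: "time_s": time; "joints": joint angles; "qd": joint speeds; "joint_torque": joint torques, N m; "tcp_pos": TCP position; "eef_rot": TCP orientation; "contact_force": force on the tool from outside, world axes, zero at the start; "moment": the same for the moment, N m; "gripper_width": finger opening in m; "gripper_force": force on a finger pad.
Only numpy, scipy, OpenCV 4.12 (cv2) and the standard library are available. Lean on these libraries where they do the work, as an engineer would, in place of code of your own. Each camera call takes 0.05 s, during which the arm holds its last target. There are 200 camera calls.

TASK

Set the screwdriver torque controller to 6: press the thumb latch so that the clear guard springs open, turn the black setting sleeve until its pointer clicks in at the 6, then push the guard down until it snaps shut on its latch. Leave the things lying round the controller where they are.

Things in the scene. Friction and masses are not known exactly. Their poses are not given: they have to be found in the camera images.
- guard_hinge (a point): Point on the hinge axis of the clear guard, mid-width, on the panel's surface near the top rear edge of the grey wedge-shaped controller (124 wide, 132 deep, 94 high, fixed to the table). Its axes are those of the panel, which slopes 26 deg from level: x runs up the slope away from the robot, y to the left along the hinge, z straight out of the panel (26 deg from vertical, towards the robot).
- scale_centre (a point): Centre of the scale, on the sleeve's axis, on the aluminium panel's surface, 45 mm down the slope from the hinge; same axes as guard_hinge. Black numerals 1 to 8, 8 mm high, stand 32 mm round it in steps of 30 deg clockwise: 1 at 105 deg left of straight up the slope, 6 at 45 deg right of it. Read the numerals upright from the robot's side.
- sleeve_grip (a point): Point on the axis of the black ribbed setting sleeve, where to grip it, 18 mm over the panel. The sleeve is round, 32 mm across, its top 30 mm over the panel, with a flange 39 mm across in its lowest 6 mm; a white line on its top and a white nib on the flange are the pointer. Its z axis points out of the panel; x and y turn with the sleeve (along the panel's axes with the pointer at the 1).
- guard_plate (a point): Centre of the outer face of the grey thumb plate (18 x 44 mm) on the top of the clear guard at its front edge: here the guard is pushed. The guard is a clear hood with grey edges, 90 wide, 86 long, 36 deep, wall 3. Point lies 73 mm from the hinge axis along the guard and 37 mm out from it. z points out of the guard's top face, x towards the hinge; both turn with the guard.
- latch_pad (a point): Centre of the top face of the black thumb latch's pad (30 up the slope x 32 wide), 18 mm over the panel, near its lower edge, 34 mm in front of the shut guard; z points out of the panel. Press it 6 mm straight towards the panel, about 3 N, and the guard springs open by itself; the latch springs back. A ridge 15 mm up the slope from this point rises to 36 mm over the panel and hooks the guard.
- sleeve (a joint): Angle of the setting sleeve, rad: 0 at the 1, growing clockwise (seen from outside the panel) by 0.524 a number; the 6 is at 2.618, the 8 at 3.665. Sprung detents click it in at each number and pull it home when let go; passing one takes about 0.05 N m. Starts at 1, 2 or 3.
- guard (a joint): Opening angle of the guard about its hinge, rad: 0 shut, 1.70 fully open, when its top face stands behind the hinge, leaning 19 deg from vertical towards the robot. A spring holds it open with about 1 N at its front edge and reopens it whenever it is let go before the latch catches. The last few mm of closing take 4 to 6 N at the thumb plate; caught, it rests at about 0.01.
- latch (a joint): Angle of the thumb latch, rad: 0 at rest, growing as its pad is pressed, 0.32 at the stop; it lets go of the guard at about 0.25.
- phone_mid (a point): Centre of a black phone (138 x 69 x 8 mm) lying flat to the right of the controller; leave it alone.
- screwdriver_red_mid (a point): Centre of a thin red screwdriver (158 mm long, 13 thick) lying to the left of the controller; leave it alone.
- stapler_mid (a point): Centre of the blue and black stapler (136 x 34 x 50 mm) on the left of the table; leave it alone.
- tape_measure_mid (a point): Centre of the orange tape measure (73 x 37 x 56 mm) on the right of the table; leave it alone.
- marker_black_mid (a point): Centre of a white felt marker with a black cap (123 mm long, 16 thick) lying in front of the controller; leave it alone.
- squeegee_card_mid (a point): Centre of a blue smoothing card (85 x 55 x 12 mm) lying at the left; leave it alone.
- calculator_mid (a point): Centre of the dark desk calculator (125 x 68 x 17 mm) lying at the right; leave it alone.
Not all that is in view belongs to the job. Leave any pink look-alike of the part that bears guard_hinge alone.

How it is judged:
By the outcome, as a careful person would: the job done as asked, in the order asked, and still so for the second after the job is handed in, with the robot touching nothing.
It also fails if it takes over 72 s, if anything falls off the work surface, if the arm or the gripper's body presses on something with over 40 N, if the wrist force passes 120 N, or if a joint passes its speed limit or range.

## Working session

There is one attempt and no reset: what is moved stays moved. The work goes in short steps, Python scripts to look and compute and a tool call to move; the robot and the scene stay as the last step left them, time stands still between calls to the robot, and variables do not carry over. Pictures are saved under pics/ and viewed, at most 10 in all, crops included, and the job is handed in when it is done.

Besides the shell and the picture viewer there is one more tool, called after "Request:" as name(argument=value, ...), one argument or row to a line, values as JSON. apply_moves: Moves the arm, as the interface text tells. Its arguments: {"type":"object","properties":{"targets":{"type":"array","items":{"type":"object","properties":{"dp":{"type":"array","items":{"type":"number"}},"yaw":{"type":"number"}}}},"grip":{"type":"number"},"squeeze":{"type":"number"}},"required":["targets"]}

```bash
ls; mkdir -p pics; python3 - <<'E'
from plant import get_state,cams,r
import cv2,numpy as np
print(get_state())
for n in("scene","top"):
    c=cams.capture(n); cv2.imwrite(f"pics/{n}0.png",c["image"][:,:,::-1]); np.savez(f"pics/{n}0.npz",**c)
    print(n,c["fx"],c["cx"],c["cy"],c["k1"],c["R"],c["t"])
E
```

```text
pics
{'time_s': 0.0, 'joints': array([-5.75185986e+01,  2.05901556e+01,  6.34635961e-01, -1.90526797e-02,
       -7.01378814e+01, -1.65046940e+01]), 'qd': array([ 0.1482443 ,  0.03977539, -0.12869974, -0.03767534,  0.01670485,
        0.03106519]), 'joint_torque': array([-2.29733712e-03, -5.82719493e+01,  2.93039292e+01,  6.99709520e+00,
        6.66759574e-03, -1.18232870e-04]), 'tcp_pos': array([ 0.18559083, -0.64845415,  0.21534707]), 'eef_rot': array([ 1.79905359e+02, -9.36412244e-03, -1.64029773e+02]), 'contact_force': array([ 0.51239544, -0.75754572, -0.43215932]), 'moment': array([ 0.03492971, -0.00608665, -0.04416904]), 'gripper_force': 0.0, 'gripper_width': 0.08744060989725082}
scene 480.4937134761542 319.55414583800655 243.9330922467113 -0.05631038918033876 [[ 0.62090157 -0.78386847 -0.00560921]
 [-0.56173689 -0.43993764 -0.70064723]
 [ 0.54674757  0.43818387 -0.71348581]] [-0.21436349  0.40083818  1.24280757]
top 621.0204836490929 318.2347222667423 238.20781818526132 -0.1800717895449686 [[ 1.48536834e-04 -9.99948952e-01 -1.01029965e-02]
 [-9.94565900e-01  9.04089064e-04 -1.04105013e-01]
 [ 1.04108833e-01  1.00635592e-02 -9.94514995e-01]] [0.10723888 0.51327511 1.63782235]
```

View pics/scene0.png

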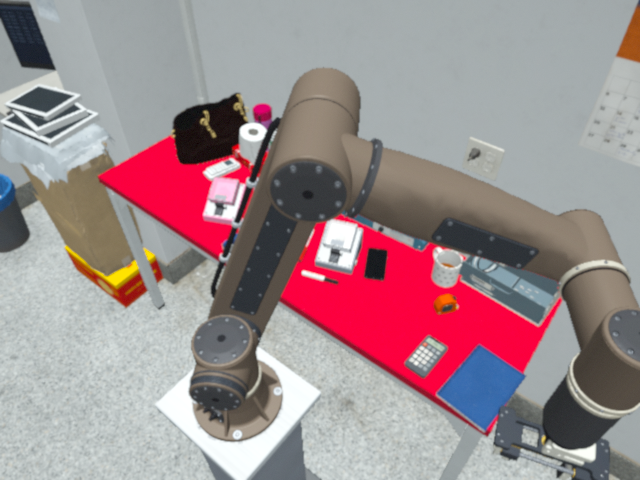

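View pics/top0.png

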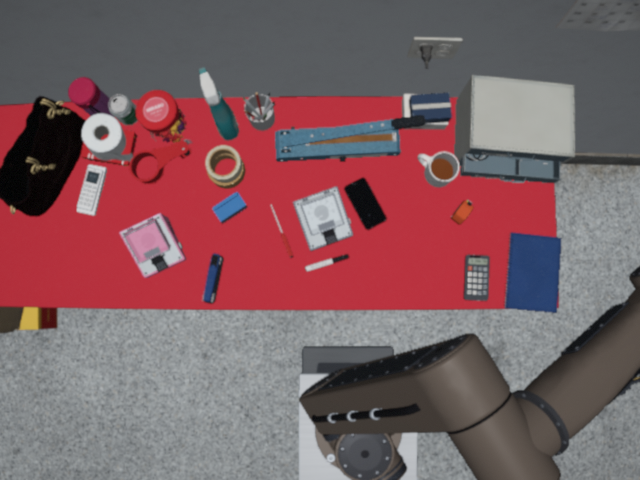

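The top view shows the real controller at about (324,218) and the pink look-alike at about (152,244). The marker lies in front of the controller, the phone to its right and the screwdriver to its left. Next I'll zoom in and build a height map.

```bash
cat > h.py <<'E'
import numpy as np,cv2
def K(c): return np.array([[c["fx"],0,c["cx"]],[0,c["fy"],c["cy"]],[0,0,1.]]),np.array([c["k1"],0,0,0],float)
def rays(c,uv):
    k,d=K(c); n=cv2.undistortPoints(np.array(uv,float).reshape(-1,1,2),k,d).reshape(-1,2)
    return np.c_[n,np.ones(len(n))]
def world(c,uv,z):  # z range along axis
    return (rays(c,uv)*np.asarray(z)[:,None]-c["t"])@c["R"]
def proj(c,X):
    k,d=K(c); return cv2.projectPoints(np.array(X,float).reshape(-1,1,3),cv2.Rodrigues(np.array(c["R"],float))[0],np.array(c["t"],float),k,d)[0].reshape(-1,2)
def tri(cs,uvs):
    A=np.zeros((3,3));b=np.zeros(3)
    for c,uv in zip(cs,uvs):
        o=-c["R"].T@c["t"]; v=c["R"].T@rays(c,[uv])[0]; v/=np.linalg.norm(v); P=np.eye(3)-np.outer(v,v); A+=P;b+=P@o
    return np.linalg.solve(A,b)
def cloud(c,u0,u1,v0,v1):
    U,V=np.meshgrid(np.arange(u0,u1),np.arange(v0,v1)); Z=c["range_z"][v0:v1,u0:u1].ravel()
    uv=np.c_[U.ravel(),V.ravel()]; m=Z>0; return uv[m],world(c,uv[m],Z[m])
E
python3 - <<'E'
from h import *
T=dict(np.load("pics/top0.npz"));S=dict(np.load("pics/scene0.npz"))
a=cv2.resize(T["image"][175:265,280:370],(400,400),interpolation=cv2.INTER_CUBIC)
b=cv2.resize(S["image"][205:295,290:380],(400,400),interpolation=cv2.INTER_CUBIC)
cv2.imwrite("pics/crop0.png",np.hstack([a,b])[:,:,::-1])
for c,(u0,u1,v0,v1) in((T,(285,365,180,260)),(S,(300,372,205,285))):
    uv,X=cloud(c,u0,u1,v0,v1); m=X[:,2]>.03; print(len(X),m.sum(),X[m].min(0),X[m].max(0),np.median(X[X[:,2]<.02],0))
    if c is T:
        G=np.full((80,80),-1); G[uv[:,1]-180,uv[:,0]-285]=X[:,2]*1000
        for row in G[5:75:4]: print(' '.join('%4d'%q for q in row[5:75:4]))
    np.save("pics/cl%d.npy"%(c is T),X[m])
    h=X[m&(X[:,2]>.0)]; print(cv2.minAreaRect((h[:,:2]*1000).astype(np.float32)))
E
```

```text
6373 2380 [0.4833696  0.01655687 0.03014844] [0.64194841 0.17215024 0.12950381] [ 0.56247318  0.08321559 -0.0005633 ]
  -5   -5   -2    4   -3    3  -11   -4   -2   -3    1   -5   -3    3    0    8    7   11
  -4   -3   -5    1    0   -7   -2   -2   -8   -3   92   85   83   -3    6    7   13    0
  -5   -4    2   -5   -2    0   -7   85   91  100  109   86   82   -3    7    5   10    7
   0   -5    3    0   86   89   96  105  113  121  116  121   77    1    6    4    4    2
   4   -3   94   92   99  110  125  118  120  116  117  113   78   71   -1    2   15   10
  -1   86   83  123  116  121  116  118  114  114  109  112  111   63   -1   -3    6   11
  -6    2   84  117  115  118  110  110  106  108  108  101  101   58   -1    9    0   -2
  -8   -3   75   72  109  107  105  111  111  100   97   97   96   53   58   -5   -3    2
   0   -1   70   76  101  106  106   98  101   98   98  100  100   89   52    4   -9    0
  -4    0    0   58   68  101  102   97   98   89   96   88   95   91   46   26   -2    3
  -1    3    0   65   64   98   93   99   96   96   86   93   82   44   40   35   
[... 260 characters left out ...]
25   -8   -2   -1
  -4    0    3    0    0   44   44   39   31   54   55   56   20    0   -4  -11   -6   -1
   1    6    2   -2   -4   34   36   34   33   26    2    2    0   -6   -2   -2    4    0
   8   -4    0    8   -2   29   31    0    0   -7    2    3    0    0   -1   -1    3   -3
  15    0    0    7   -2    0   -2   -7    0    4   -5    0    0    2   -3    1    2   -3
((561.1920776367188, 91.710205078125), (136.44674682617188, 126.82360076904297), 20.364105224609375)
5731 3042 [ 0.04522245 -0.27799012  0.03008612] [0.74155523 0.19711189 0.74556095] [0.52944417 0.08474304 0.00143825]
((396.4613342285156, -19.011993408203125), (801.6307373046875, 167.15509033203125), 30.311853408813477)
```

View pics/crop0.png

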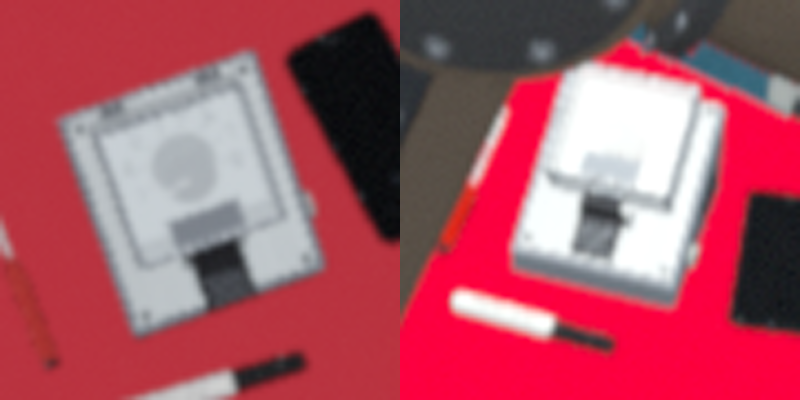

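The crops show the clear guard shut, the grey thumb plate at crop (207,228) and the black latch at (228,275). The panel corners lie near (60,118), (255,52), (325,268) and (135,335).

```bash
python3 - <<'E'
from h import *
from scipy.optimize import least_squares
T=dict(np.load("pics/top0.npz"));S=dict(np.load("pics/scene0.npz"))
t=lambda p:np.array([280+p[0]/400*90-.5,175+p[1]/400*90-.5]); s=lambda p:np.array([290+(p[0]-400)/400*90-.5,205+p[1]/400*90-.5])
def onz(c,uv,z):
    o=-c["R"].T@c["t"]; v=c["R"].T@rays(c,[uv])[0]; return o+v*(z-o[2])/v[2]
C=[onz(T,t(p),z) for p,z in(((60,118),.094),((255,52),.094),((325,268),.03),((135,335),.03))]
for q in C: print(np.round(q,4))
for a,b in((0,1),(3,2),(3,0),(2,1)):
    d=C[b]-C[a]; print("len",np.hypot(*d[:2]).round(4),"ang",np.degrees(np.arctan2(d[1],d[0])).round(1))
print("mid",np.mean(C,0))
for n,a,b in(("plate",(207,228),(612,165)),("latch pad",(231,285),(597,232)),("FR corner",(325,268),(677,290)),("FL",(135,335),(513,258)),("RR",(255,52),(724,104))):
    print(n,tri([T,S],[t(a),s(b)]).round(4), "top+plane?")
# model fit on depth
X=np.load("pics/cl1.npy"); a=np.radians(26)
def model(p,X):
    th=p[2]; d=X[:,:2]-p[:2]; u=d@[np.cos(th),np.sin(th)]; v=d@[-np.sin(th),np.cos(th)]  # u rel. to body centre horizontally
    return u,v
# panel points: rear strip+sides, signed: fit plane by RANSAC on low points given yaw free
best=None;rng=np.random.default_rng(0)
for i in range(3000):
    P=X[rng.choice(len(X),3)]; n=np.cross(P[1]-P[0],P[2]-P[0]); L=np.linalg.norm(n)
    if L<1e-6: continue
    n/=L; n*=np.sign(n[2])
    if abs(np.degrees(np.arccos(n[2]))-26)>6: continue
    m=abs((X-P[0])@n)<.005
    if best is None or m.sum()>best.sum(): best=m
Q=X[best]; c=Q.mean(0); n=np.linalg.svd(Q-c)[2][2]; n*=np.sign(n[2]); print("plane",best.sum(),c,n,np.degrees(np.arccos(n[2])),"yaw",np.degrees(np.arctan2(-n[1],-n[0])))
dd=(X-c)@n; print(np.histogram(dd,bins=np.arange(-.06,.06,.006)))
E
```

```text
[0.6033 0.1718 0.094 ]
[0.6422 0.0579 0.094 ]
[0.5221 0.0149 0.03  ]
[0.4817 0.1294 0.03  ]
len 0.1204 ang -71.1
len 0.1214 ang -70.5
len 0.1288 ang 19.3
len 0.1276 ang 19.7
mid [0.56233021 0.09350436 0.062     ]
plate [0.5394 0.0848 0.0965] top+plane?
latch pad [0.5086 0.0719 0.062 ] top+plane?
FR corner [0.5236 0.0134 0.0274] top+plane?
FL [0.4832 0.1291 0.0177] top+plane?
RR [0.6421 0.0579 0.0949] top+plane?
plane 1006 [0.56531727 0.0945625  0.10234579] [-0.41529154 -0.14740704  0.89766592] 26.147061184443228 yaw 19.54223297172474
(array([  0,   3,  45, 409, 428,  88,  69,  71,  86, 529, 575,  74,   0,
         0,   0,   0,   0,   0,   0]), array([-6.00000000e-02, -5.40000000e-02, -4.80000000e-02, -4.20000000e-02,
       -3.60000000e-02, -3.00000000e-02, -2.40000000e-02, -1.80000000e-02,
       -1.20000000e-02, -6.00000000e-03, -1.38777878e-17,  6.00000000e-03,
        1.20000000e-02,  1.80000000e-02,  2.40000000e-02,  3.00000000e-02,
        3.60000000e-02,  4.20000000e-02,  4.80000000e-02,  5.40000000e-02]))
```

Request:
apply_moves(
  targets=[
    {"dp": [0,0,0.03],"yaw": 0},
    {"dp": [0.306,0.717,0.03],"yaw": 3.6},
    {"dp": [0.306,0.717,0.03],"yaw": 3.6},
    {"dp": [0.306,0.717,0.03],"yaw": 3.6},
    {"dp": [0.306,0.717,0.03],"yaw": 3.6},
    {"dp": [0.306,0.717,0.03],"yaw": 3.6},
    {"dp": [0.306,0.717,0.03],"yaw": 3.6},
    {"dp": [0.306,0.717,0.03],"yaw": 3.6},
    {"dp": [0.306,0.717,0.03],"yaw": 3.6},
    {"dp": [0.306,0.717,0.03],"yaw": 3.6},
    {"dp": [0.306,0.717,0.03],"yaw": 3.6},
    {"dp": [0.306,0.717,0.03],"yaw": 3.6},
    {"dp": [0.306,0.717,0.03],"yaw": 3.6},
    {"dp": [0.306,0.717,0.03],"yaw": 3.6},
    {"dp": [0.306,0.717,0.03],"yaw": 3.6},
    {"dp": [0.306,0.717,0.03],"yaw": 3.6},
    {"dp": [0.306,0.717,0.03],"yaw": 3.6},
    {"dp": [0.306,0.717,0.03],"yaw": 3.6},
    {"dp": [0.306,0.717,0.03],"yaw": 3.6},
    {"dp": [0.306,0.717,0.03],"yaw": 3.6},
  ],
  grip=1,
  squeeze=10,
)

```text
time_s: 1.77
tcp_pos: [0.4924, 0.0712, 0.2461]
eef_rot: [180.0, 0.0, -160.3]
contact_force: [0.4, 0.0, 0.8]
gripper_width: 0.0006
gripper_force: 0.0
```

Request:
apply_moves(
  targets=[
    {"dp": [0,0,-0.04],"yaw": 0},
    {"dp": [0,0,-0.08],"yaw": 0},
    {"dp": [0,0,-0.12],"yaw": 0},
    {"dp": [0,0,-0.15],"yaw": 0},
    {"dp": [0,0,-0.16],"yaw": 0},
    {"dp": [0,0,-0.164],"yaw": 0},
    {"dp": [0,0,-0.168],"yaw": 0},
    {"dp": [0,0,-0.168],"yaw": 0},
  ],
)

```text
time_s: 2.43
tcp_pos: [0.4926, 0.0684, 0.0792]
eef_rot: [180.0, 0.1, -160.4]
contact_force: [0.0, -0.3, -0.8]
gripper_width: 0.0005
gripper_force: 0.0
```

```bash
python3 - <<'E'
from plant import cams
import cv2,numpy as np
for n,b in(("scene",(190,310,270,390)),("top",(160,280,265,385))):
    c=cams.capture(n); np.savez(f"pics/{n}1.npz",**c); v0,v1,u0,u1=b
    i=cv2.resize(c["image"][v0:v1,u0:u1],(400,400),interpolation=cv2.INTER_CUBIC); A=i if n=="scene" else np.hstack([i,A])
cv2.imwrite("pics/c1.png",A[:,:,::-1])
E
```

```text
(no output)
```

View pics/c1.png

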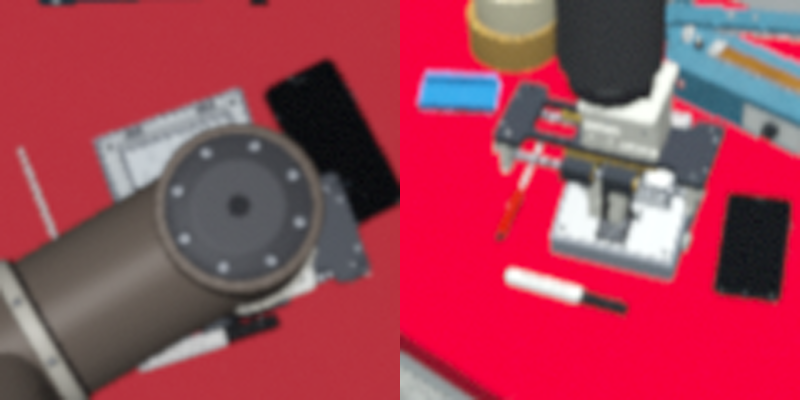

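The scene crop shows the closed fingers just over the black latch at crop (612,228), with the phone and marker untouched. Next I'll press.

Request:
apply_moves(
  targets=[
    {"dp": [0,0,-0.003],"yaw": 0},
    {"dp": [0,0,-0.006],"yaw": 0},
    {"dp": [0,0,-0.008],"yaw": 0},
    {"dp": [0,0,-0.008],"yaw": 0},
  ],
)

```text
time_s: 2.87
tcp_pos: [0.4915, 0.068, 0.0701]
eef_rot: [180.0, -0.0, -160.4]
contact_force: [0.1, 0.1, 0.2]
gripper_width: 0.0002
gripper_force: 0.0
```

Request:
apply_moves(
  targets=[
    {"dp": [0,0,-0.002],"yaw": 0},
    {"dp": [0,0,-0.004],"yaw": 0},
    {"dp": [0,0,-0.004],"yaw": 0},
  ],
)

```text
time_s: 3.12
tcp_pos: [0.4915, 0.068, 0.0658]
eef_rot: [-180.0, -0.0, -160.4]
contact_force: [0.2, 0.1, 0.3]
gripper_width: 0.0006
gripper_force: 0.0
```

Request:
apply_moves(
  targets=[
    {"dp": [0,0,-0.0015],"yaw": 0},
    {"dp": [0,0,-0.003],"yaw": 0},
    {"dp": [0,0,-0.003],"yaw": 0},
  ],
)

```text
time_s: 3.37
tcp_pos: [0.4916, 0.068, 0.0629]
eef_rot: [-180.0, -0.0, -160.4]
contact_force: [-0.0, -0.4, 0.4]
gripper_width: 0.0007
gripper_force: 0.0
```

```bash
python3 - <<'E'
from plant import cams
import cv2,numpy as np
c=cams.capture("scene"); np.savez("pics/scene2.npz",**c)
i=c["image"][225:275,305:365]
cv2.imwrite("pics/c2.png",cv2.resize(i,(720,600),interpolation=cv2.INTER_CUBIC)[:,:,::-1])
E
```

```text
(no output)
```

View pics/c2.png

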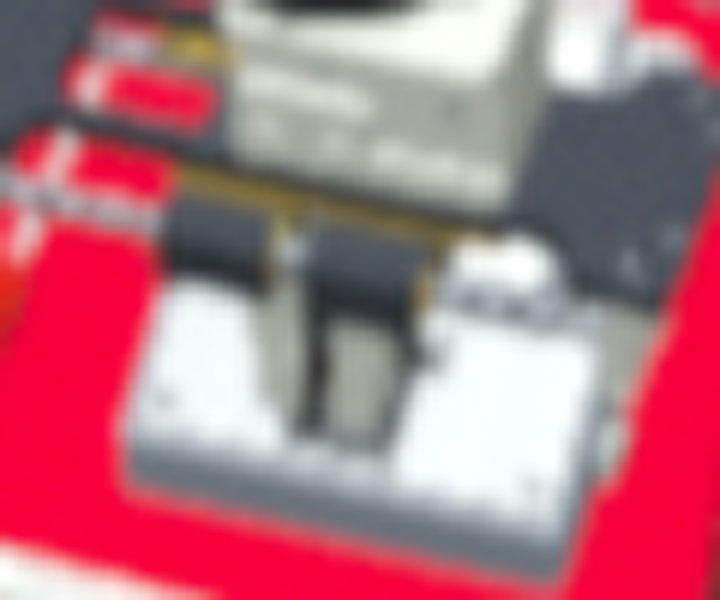

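The crop shows the fingertips only over the lower rim of the latch at (345,440), and there is no force. I'll back up, move about 8 mm up the slope and press again.

Request:
apply_moves(
  targets=[
    {"dp": [0,0,0.012],"yaw": 0},
    {"dp": [0.004,0.0005,0.018],"yaw": 0},
    {"dp": [0.008,0.001,0.018],"yaw": 0},
    {"dp": [0.008,0.001,0.014],"yaw": 0},
    {"dp": [0.008,0.001,0.01],"yaw": 0},
    {"dp": [0.008,0.001,0.01],"yaw": 0},
  ],
)

```text
time_s: 3.92
tcp_pos: [0.4988, 0.0687, 0.0718]
eef_rot: [180.0, -0.1, -160.5]
contact_force: [0.1, -0.7, -0.1]
gripper_width: 0.0006
gripper_force: 0.0
```

Request:
apply_moves(
  targets=[
    {"dp": [0,0,-0.002],"yaw": 0},
    {"dp": [0,0,-0.004],"yaw": 0},
    {"dp": [0,0,-0.004],"yaw": 0},
  ],
)

```text
time_s: 4.17
tcp_pos: [0.4993, 0.0689, 0.0686]
eef_rot: [-180.0, -0.1, -160.4]
contact_force: [-0.7, 0.0, 0.9]
gripper_width: 0.0008
gripper_force: 0.0
```

Request:
apply_moves(
  targets=[
    {"dp": [0,0,-0.002],"yaw": 0},
    {"dp": [0,0,-0.003],"yaw": 0},
    {"dp": [0,0,-0.003],"yaw": 0},
  ],
)

```text
time_s: 4.42
tcp_pos: [0.4996, 0.069, 0.066]
eef_rot: [-180.0, -0.0, -160.4]
contact_force: [0.5, 0.2, -0.1]
gripper_width: 0.0006
gripper_force: 0.0
```

```bash
python3 - <<'E'
from plant import cams
from h import *
A=dict(np.load("pics/top0.npz")); B=cams.capture("top"); np.savez("pics/top3.npz",**B)
print(B["R"][0], A["R"][0])
d=(A["range_z"]-B["range_z"])*1000
for v in range(182,262,3): print(v,' '.join('%4d'%q for q in d[v,288:364:3]))
E
```

```text
[ 1.48536834e-04 -9.99948952e-01 -1.01029965e-02] [ 1.48536834e-04 -9.99948952e-01 -1.01029965e-02]
182    8   -6   -1    5   -9    8    3    9   -2    0   -3   -2    2   -2   -2   -5    0   -7  -14    0   10   -3   -8   -8   -3    3
185  -11    2    7    1   -9   -4   -2    3  -10   -1    2   11   -1   -3    5    5    0    5   -7    6    6    3    0    5    5    5
188    2    1   -2   -2  -13    3   -6    6   -4    3    2    7    0    0    5    1   -2   -5    8    1    0   -3   -3    0   -7    4
191   -5    0   -3   -6    4    0   -3   -2    1    9  -12   -9   -1    5   -8    1   10    0    4    4   -6    2   -8    0   -2    6
194    1    3    1   10    0    0   -7    5    2   -3    2    0   -1  -11    0  394  435  435   -2    2    0   -5   -4   -2   -8   -5
197   14    2   13    0    7   -7   -1    6    1   -1    1    4  400  394  398  401  450  440  520  528  511    9    6    0   -1    2
200    3    5    1   -2  -14    5   -8    5    2    0    2  399  401  396  398  403  396  445  523  524  525  509   -6    7   15    3
203    4    3 1613   -7    1    2    8    3   -7    4  392  41
[... 1919 characters left out ...]
 414  243  235   12   -1    1
248  489  498  505  499  503  497  498  469  471  464  469  483  490  480  476  472  475  421  409  408  165  161  -20    2    0   -2
251  480  492  503  504  501  498  489  486  494 -1199  495  480  483  469  469  328  324  317  283  160   -2   -7  -12    9   -9   -2
254  485  485  508  501  491  490  490  487  487  487  478  479  472  451  169  171  157   -5   -4    2   -3  -15   -4   -6   -1    0
257  501  493  502  493  489  494  490  487  480  483  477  464    2  157    9    2    3    0    9   -3   -1   -2   -6   -4   -4    9
260  498  492  504  499  482  484  485  475  475  466    2   -4    9    4   -1    8   -9   -3   13    0   -5    7    2  -14    0   -6
```

```bash
python3 - <<'E'
from plant import cams,get_state
from h import *
A=dict(np.load("pics/top0.npz"))
m=(A["image"].max(2)<75); uv,X=cloud(A,315,350,225,250)
k=m[uv[:,1],uv[:,0]]&(X[:,2]>.03)
P=X[k]; e=np.array([.942,.335]);f=np.array([-.335,.942]); h=np.array([.6165,.112])
q=np.c_[(P[:,:2]-h)@e,(P[:,:2]-h)@f,P[:,2]]*1000
o=np.argsort(q[:,0]); q=q[o]; print(len(q)); 
for s in np.array_split(q,14): print(s.mean(0).round(1), s[:,1].min().round(1),s[:,1].max().round(1))
s=get_state(); t=s["tcp_pos"]; print(t,s["contact_force"],((t[:2]-h)@e*1000,(t[:2]-h)@f*1000))
S=cams.capture("scene"); np.savez("pics/scene3.npz",**S)
g=np.r_[0,0,-1]
tip=t+[0,0,-.022]; pts=[tip+np.r_[a*e+b*f,0] for a in(-.0095,.0095) for b in(-.021,.021)]
pad=[np.r_[h+(-.1157+a)*e+b*f,.053+a*.488] for a in(-.0135,.0135) for b in(-.016,.016)]
I=cv2.resize(S["image"][225:275,305:365],(720,600),interpolation=cv2.INTER_CUBIC)[:,:,::-1].copy()
for L,c in((pts,(255,0,0)),(pad,(0,160,0))):
    for p in proj(S,L): cv2.circle(I,tuple(int(x) for x in (p-[304.5,224.5])*12),5,c,-1)
cv2.imwrite("pics/c3.png",I)
E
```

```text
87
[-120.5    3.9   49.4] -12.3 12.8
[-115.7    2.3   52.1] -10.5 12.9
[-109.5   -1.1   57.3] -10.5 12.0
[-107.8   -1.4   67.3] -11.3 11.2
[-106.9   -1.8   65.7] -11.5 5.2
[-106.     5.9   74.2] -6.2 13.4
[-104.     1.9   77. ] -9.9 12.7
[-102.8    2.    78.5] -7.0 12.0
[-101.2    1.4   78.5] -10.4 14.4
[-99.5   1.7  77.1] -5.4 10.9
[-98.1   0.3  76.3] -11.6 13.3
[-96.5   1.1  76.8] -9.6 12.5
[-94.6   0.4  74.9] -7.5 9.0
[-93.1   3.6  72.1] -10.7 14.1
[0.49964766 0.06905532 0.06616923] [0.36208361 0.33796491 0.342367  ] (np.float64(-124.46137575552471), np.float64(-1.308353020369381))
```

View pics/c3.png

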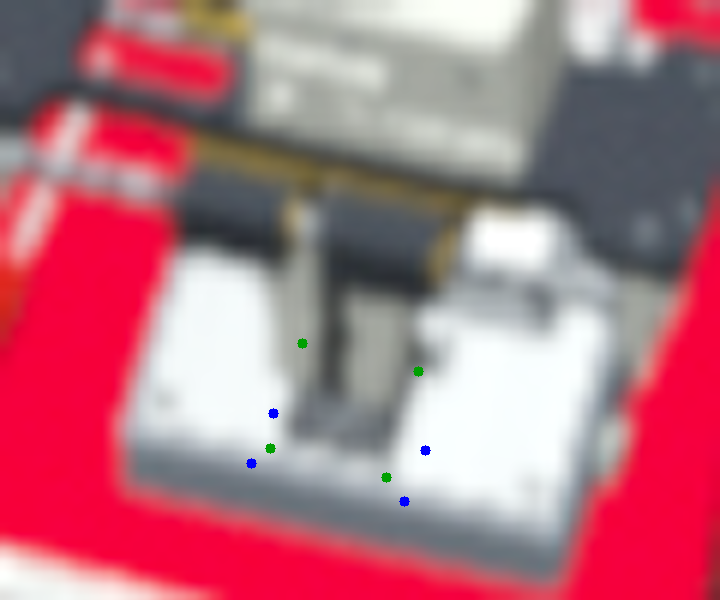

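The blue dots mark the predicted tip and the green dots the predicted pad. The real beige fingertips end near (340,405) and the black pad shows at (340,425), so the fingers seem higher than I assumed. I'll check this with the range data.

```bash
python3 - <<'E'
from h import *
e=np.array([.942,.335]);f=np.array([-.335,.942]); h=np.array([.6165,.112])
for n in("scene2","scene3"):
  S=dict(np.load(f"pics/{n}.npz"))
  for u in(329,331,335,336):
    print(n,u)
    for v in range(246,268):
        uv,X=cloud(S,u,u+1,v,v+1)
        if len(X): x=X[0]; print("  ",v,S["image"][v,u],(np.r_[(x[:2]-h)@e,(x[:2]-h)@f,x[2]]*1000).round(0))
E
```

```text
scene2 329
   246 [143 149 153] [-162.   -0.  156.]
   247 [113 117 118] [-139.    7.  127.]
   248 [114 117 113] [-143.    6.  127.]
   249 [130 133 129] [-145.    5.  124.]
   250 [137 141 136] [-144.    5.  119.]
   251 [145 149 143] [-144.    5.  115.]
   252 [153 157 151] [-141.    6.  106.]
   253 [161 165 157] [-132.    9.   93.]
   254 [165 169 162] [-139.    7.   96.]
   255 [160 163 156] [-138.    7.   90.]
   256 [153 156 150] [-144.    5.   93.]
   257 [149 153 147] [-143.    5.   87.]
   258 [144 148 142] [-140.    6.   79.]
   259 [132 136 133] [-120.   12.   52.]
   260 [126 130 131] [-122.   12.   49.]
   261 [150 155 158] [-122.   12.   44.]
   262 [180 187 190] [-116.   14.   33.]
   263 [184 193 198] [-118.   13.   30.]
   264 [163 170 177] [-119.   13.   27.]
   265 [127 136 144] [-122.   12.   26.]
   266 [110 117 126] [-124.   11.   23.]
   267 [113 116 123] [-122.   12.   16.]
scene2 331
   246 [82 90 97] [-170.   -9.  166.]
   247 [66 73 80] [-169.   -9.  161.]
   248 [53 57 64] [-171.   -9.  159.]
   249 [48 53 57] [-171.   -9.  154.]
   250 [51 54 57] [-165.
[... 1566 characters left out ...]
~~~~^^^^^^
  File "h.py", line 4, in rays
    k,d=K(c); n=cv2.undistortPoints(np.array(uv,float).reshape(-1,1,2),k,d).reshape(-1,2)
                ~~~~~~~~~~~~~~~~~~~^^^^^^^^^^^^^^^^^^^^^^^^^^^^^^^^^^^^^^^^
cv2.error: OpenCV(4.12.0) /io/opencv/modules/calib3d/src/undistort.dispatch.cpp:347: error: (-215:Assertion failed) CV_IS_MAT(_src) && CV_IS_MAT(_dst) && (_src->rows == 1 || _src->cols == 1) && (_dst->rows == 1 || _dst->cols == 1) && _src->cols + _src->rows - 1 == _dst->rows + _dst->cols - 1 && (CV_MAT_TYPE(_src->type) == CV_32FC2 || CV_MAT_TYPE(_src->type) == CV_64FC2) && (CV_MAT_TYPE(_dst->type) == CV_32FC2 || CV_MAT_TYPE(_dst->type) == CV_64FC2) in function 'cvUndistortPointsInternal'
```

The range shows the fingertips at z≈0.08 with the TCP at 0.063, so the pad at 0.05 has not been reached. I'll keep descending and watch the force.

Request:
apply_moves(
  targets=[
    {"dp": [-0.003,0,-0.005],"yaw": 0},
    {"dp": [-0.003,0,-0.008],"yaw": 0},
    {"dp": [-0.003,0,-0.011],"yaw": 0},
    {"dp": [-0.003,0,-0.011],"yaw": 0},
  ],
)

```text
time_s: 4.85
tcp_pos: [0.4962, 0.0689, 0.0545]
eef_rot: [-180.0, -0.1, -160.4]
contact_force: [0.0, 0.3, 0.5]
gripper_width: 0.0006
gripper_force: 0.0
```

Request:
apply_moves(
  targets=[
    {"dp": [0,0,-0.003],"yaw": 0},
    {"dp": [0,0,-0.006],"yaw": 0},
    {"dp": [0,0,-0.006],"yaw": 0},
  ],
)

```text
time_s: 5.1
tcp_pos: [0.4964, 0.0689, 0.0486]
eef_rot: [-180.0, -0.0, -160.4]
contact_force: [-0.6, 0.5, 0.3]
gripper_width: 0.0007
gripper_force: 0.0
```

Request:
apply_moves(
  targets=[
    {"dp": [0,0,-0.002],"yaw": 0},
    {"dp": [0,0,-0.004],"yaw": 0},
    {"dp": [0,0,-0.004],"yaw": 0},
  ],
)

```text
time_s: 5.35
tcp_pos: [0.4965, 0.069, 0.0449]
eef_rot: [-180.0, -0.0, -160.4]
contact_force: [-1.1, 0.8, -0.4]
gripper_width: 0.0005
gripper_force: 0.0
```

Request:
apply_moves(
  targets=[
    {"dp": [0,0,-0.002],"yaw": 0},
    {"dp": [0,0,-0.004],"yaw": 0},
    {"dp": [0,0,-0.004],"yaw": 0},
  ],
)

```text
time_s: 5.6
tcp_pos: [0.4967, 0.069, 0.041]
eef_rot: [-180.0, -0.0, -160.4]
contact_force: [-0.5, 0.0, 1.0]
gripper_width: 0.0004
gripper_force: 0.3
```

Request:
apply_moves(
  targets=[
    {"dp": [0,0,-0.002],"yaw": 0},
    {"dp": [0,0,-0.004],"yaw": 0},
    {"dp": [0,0,-0.004],"yaw": 0},
  ],
)

```text
time_s: 5.85
tcp_pos: [0.4967, 0.069, 0.037]
eef_rot: [-180.0, -0.0, -160.4]
contact_force: [-0.3, -0.1, 2.8]
gripper_width: 0.0005
gripper_force: 0.7
```

```bash
cat > prof.py <<'E'
from plant import cams,get_state
from h import *
import sys
S=cams.capture("scene"); np.savez(f"pics/{sys.argv[1]}.npz",**S)
e=np.array([.942,.335]);f=np.array([-.335,.942]); h=np.array([.6165,.112])
for b in map(float,sys.argv[2:]):
    uv,X=cloud(S,290,400,200,285); q=np.c_[(X[:,:2]-h)@e,(X[:,:2]-h)@f,X[:,2]]*1000
    m=(abs(q[:,1]-b)<1.5)&(q[:,0]>-200)&(q[:,0]<60); q=q[m][np.argsort(q[m][:,2])]
    print(b,' '.join(f"({a:.0f},{c:.0f})" for a,_,c in q))
t=get_state()["tcp_pos"]; print((t[:2]-h)@e*1000,(t[:2]-h)@f*1000,t[2]*1000)
E
python3 prof.py s4 6 -14 0
```

```text
6.0 (-119,-5) (-173,-3) (-116,-3) (-143,-2) (-126,-2) (-180,-1) (-137,0) (-177,1) (-132,1) (-172,1) (-143,2) (-126,3) (-175,4) (-149,4) (-173,7) (-121,8) (-171,9) (-122,14) (-163,14) (-169,16) (-117,17) (-123,20) (-122,28) (-133,49) (-140,56) (-137,57) (-137,62) (-131,65) (-135,65) (-128,66) (-138,68) (-137,71) (-139,87) (-140,92) (-137,98) (-161,118) (-163,124) (-163,129) (-147,135) (-161,135) (-166,137) (-151,138) (-156,140) (-163,141) (-152,144) (-151,147) (-150,150) (-156,160) (-152,161) (-153,165) (-152,169) (-149,174) (-157,178) (-151,180) (-142,180) (-150,183) (-165,206) (-167,212) (-164,212) (-162,215) (-163,220) (-161,221) (-157,226) (-161,230) (-169,244) (-176,247) (-170,249) (-170,256) (-175,257) (-170,260) (-171,265) (-169,267) (-172,274) (-173,278) (-170,279) (-170,287) (-170,290) (-170,293) (-171,299) (-172,303) (-171,305) (-170,308) (-171,312) (-169,315) (-174,322) (-174,326) (-173,329) (-172,331) (-171,334)
-14.0 (-140,-4) (-137,-2) (-147,-1) (-170,1) (-174,1) (-136,1) (-118,2) (-132,2) (-128,2) (-124,3) (-172,8) (-121,10) (-168,13) (-172,13) (-118,16) (-122,17) (-168
[... 982 characters left out ...]
,14) (-170,15) (-121,19) (-124,22) (-121,29) (-136,49) (-132,50) (-137,55) (-135,57) (-136,67) (-143,79) (-136,81) (-141,91) (-149,143) (-151,149) (-155,157) (-153,160) (-152,163) (-150,165) (-151,169) (-151,174) (-151,178) (-150,181) (-150,185) (-164,211) (-164,214) (-163,218) (-161,223) (-165,223) (-157,224) (-160,226) (-170,243) (-173,249) (-171,252) (-173,258) (-170,258) (-167,260) (-172,264) (-171,267) (-169,269) (-170,270) (-175,278) (-175,281) (-171,281) (-173,287) (-170,291) (-172,297) (-173,302) (-170,303) (-172,308) (-170,310) (-170,314) (-171,318) (-167,318) (-170,321) (-171,328) (-169,334) (-174,334) (-171,339) (-172,339)
-127.22431487124916 -0.31545079069092946 37.15539579361973
```

Request:
apply_moves(
  targets=[
    {"dp": [0,0,-0.002],"yaw": 0},
    {"dp": [0,0,-0.003],"yaw": 0},
    {"dp": [0,0,-0.003],"yaw": 0},
  ],
)

```text
time_s: 6.15
tcp_pos: [0.4967, 0.0691, 0.0341]
eef_rot: [-180.0, -0.0, -160.4]
contact_force: [-0.6, -0.2, 1.9]
gripper_width: 0.0002
gripper_force: 0.8
```

Request:
apply_moves(
  targets=[
    {"dp": [0,0,-0.002],"yaw": 0},
    {"dp": [0,0,-0.003],"yaw": 0},
    {"dp": [0,0,-0.003],"yaw": 0},
  ],
)

```text
time_s: 6.4
tcp_pos: [0.4967, 0.069, 0.0311]
eef_rot: [-180.0, -0.0, -160.4]
contact_force: [-1.4, -0.6, 2.2]
gripper_width: 0.0001
gripper_force: 1.2
```

```bash
python3 - <<'E'
from plant import cams
from h import *
A=dict(np.load("pics/top0.npz")); B=cams.capture("top"); np.savez("pics/top5.npz",**B)
uv,X=cloud(B,285,350,180,225)
print([int((X[:,2]>a).sum()) for a in(.13,.15,.17)])
d=(A["range_z"]-B["range_z"])*1000
for v in range(182,220,3): print(v,' '.join('%4d'%q for q in d[v,288:364:3]))
E
```

```text
[1585, 1542, 1475]
182    2   -9   -4    4   -1    8    6    7   -1  111  123  142  166  181  190   -2   -6    1   -4    5   -3   -1   -3    3    9   -3
185   -2   -1   -1   -5    0   -7  110  123  137  174  185  189  181  183  177  177   -3   -3   -6    0    2   -2   -1    1    1    4
188    7    4  -10  104  120  144  163  183  192  183  188  188  180  186  186   83  -12   -3   13    6    5    0    6   -2   -2   -8
191   -6    4   -4  150  172  184  181  190  180  190  173  178   87   89   78   87    1   -9    6    0   -1   -2   -8    6    0    1
194    6    4    1  191  176  187  169  180  194   91   86   87   81   68   54   47    0    3   -6   10    0   -1   -2    2    0   -2
197   12    0   11   -2  187  177   85   82   93   73   73   61   53   49  -38  -37    6   -5    5    9    0    2   12   -5   -1    2
200    6    0    4   -3   79   85   69   72   69   55   56  -29  -39  361  361  365  355  409  491    2    2    0    0   -3   12    5
203   11    4    1    2   42   61   63   50  -42  -27  -45  374  373  368  372  373  372  415  405  493  481    4   -1    8    6    4
206   -4    0    5   -4    2  -41  -33  -40  -33  -36  368  372  374  375  378  376  378  412  411  491  488  485   -2    1   -6    3
209   -1    0   -1   -3    0  -40  -36  -35  -37  364  370  367  369  383  375  381  378  382  428  489  484  490  483   14    1    4
212    3   -2    3    4   -2  -41  -39  -36  -34  378  382  377  381  385  378  385  397  380  413  440  495  489  488  472   -2    4
215    9 1698   10   -6 1624   -2  -39  -36  380  381  377  387  395  382  386  391  376  394  428  434  481  490  483  481  136  144
218    4    7  -11    0    9    8  333  341  385  384  378  388  386  389  388  383  392  388  387  435  460  495  478  479  137  146
```

The guard is open. I'll retract to the side and read the pointer.

Request:
apply_moves(
  targets=[
    {"dp": [-0.003,-0.001,0.02],"yaw": 0},
    {"dp": [-0.03,-0.01,0.045],"yaw": 0},
    {"dp": [-0.03,-0.02,0.085],"yaw": 0},
    {"dp": [-0.03,-0.05,0.12],"yaw": 0},
    {"dp": [-0.05,-0.35,0.2],"yaw": 0},
    {"dp": [-0.05,-0.35,0.2],"yaw": 0},
    {"dp": [-0.05,-0.35,0.2],"yaw": 0},
    {"dp": [-0.05,-0.35,0.2],"yaw": 0},
    {"dp": [-0.05,-0.35,0.2],"yaw": 0},
    {"dp": [-0.05,-0.35,0.2],"yaw": 0},
    {"dp": [-0.05,-0.35,0.2],"yaw": 0},
    {"dp": [-0.05,-0.35,0.2],"yaw": 0},
    {"dp": [-0.05,-0.35,0.2],"yaw": 0},
    {"dp": [-0.05,-0.35,0.2],"yaw": 0},
  ],
)

```text
time_s: 7.62
tcp_pos: [0.4462, -0.282, 0.2309]
eef_rot: [180.0, -0.0, -160.6]
contact_force: [-0.0, -0.6, 0.5]
gripper_width: 0.0006
gripper_force: 0.0
```

```bash
cat > rect.py <<'E'
# rectified panel-view: warp a plane (n mm over panel) around the scale centre
from plant import cams
from h import *
import sys
e=np.array([.942,.335]);f=np.array([-.335,.942]); h=np.array([.6165,.112]); ca,sa=np.cos(np.radians(26)),np.sin(np.radians(26))
def P(u,v,n): # u up slope, v left, n out (m), from the hinge
    return np.r_[h+(u*ca-n*sa)*e+v*f,.0895+u*sa+n*ca]
def warp(c,n,half=.045,N=400):
    q=[(half,half),(half,-half),(-half,-half),(-half,half)]
    src=proj(c,[P(-.045+a,b,n) for a,b in q]).astype(np.float32)
    M=cv2.getPerspectiveTransform(src,np.float32([[0,0],[N,0],[N,N],[0,N]]))
    return cv2.warpPerspective(c["image"],M,(N,N),flags=cv2.INTER_CUBIC)
if __name__=="__main__":
    n=sys.argv[1]; A=[]
    for cam in("top","scene"):
        im=[cams.capture(cam) for _ in range(4)]; c=im[0]; np.savez(f"pics/{cam}{n}.npz",**c)
        c["image"]=np.mean([i["image"].astype(float) for i in im],0).astype(np.uint8); A.append(warp(c,.03 if len(sys.argv)<3 else float(sys.argv[2])))
    cv2.imwrite(f"pics/r{n}.png",np.hstack(A)[:,:,::-1])
E
python3 rect.py 6
```

```text
(no output)
```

View pics/r6.png

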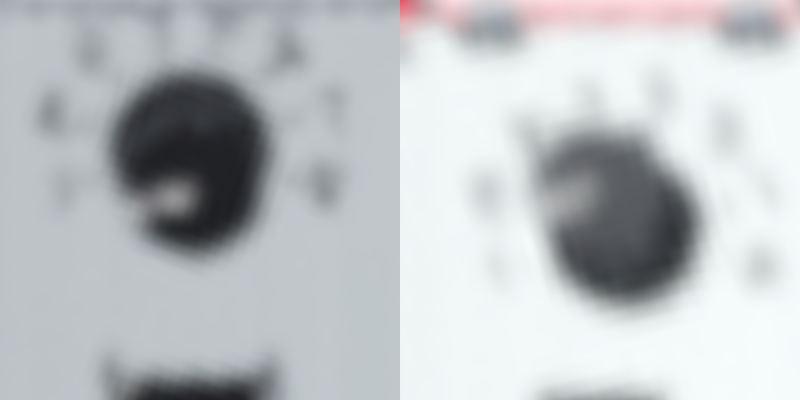

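In both rectified views the white line points left and slightly down, from (190,190) to (140,210) in the left one. That is about 105° left, so the sleeve is at 1 and needs five clicks clockwise. The open guard leaves too little room for the gripper body to straddle the sleeve. I'll roll the sleeve instead, pressing the closed fingers on its front and drawing them left.

Request:
apply_moves(
  targets=[
    {"dp": [0.093,0.353,0],"yaw": 0},
    {"dp": [0.093,0.353,0],"yaw": 0},
    {"dp": [0.093,0.353,0],"yaw": 0},
    {"dp": [0.093,0.353,0],"yaw": 0},
    {"dp": [0.093,0.353,0],"yaw": 0},
    {"dp": [0.093,0.353,0],"yaw": 0},
    {"dp": [0.093,0.353,0],"yaw": 0},
    {"dp": [0.093,0.353,0],"yaw": 0},
    {"dp": [0.093,0.353,0],"yaw": 0},
    {"dp": [0.093,0.353,0],"yaw": 0},
    {"dp": [0.093,0.353,0],"yaw": 0},
    {"dp": [0.093,0.353,-0.04],"yaw": 0},
    {"dp": [0.093,0.353,-0.08],"yaw": 0},
    {"dp": [0.093,0.353,-0.12],"yaw": 0},
    {"dp": [0.093,0.353,-0.15],"yaw": 0},
    {"dp": [0.093,0.353,-0.164],"yaw": 0},
    {"dp": [0.093,0.353,-0.164],"yaw": 0},
  ],
)

```text
time_s: 9.43
tcp_pos: [0.5379, 0.0704, 0.0645]
eef_rot: [-180.0, -0.3, -160.5]
contact_force: [1.2, -0.4, 2.4]
gripper_width: 0.0006
gripper_force: 1.1
```

Request:
apply_moves(
  targets=[
    {"dp": [0.0019,0.0007,0],"yaw": 0},
    {"dp": [0.0038,0.0013,0],"yaw": 0},
    {"dp": [0.0038,0.0013,0],"yaw": 0},
  ],
)

```text
time_s: 9.68
tcp_pos: [0.5447, 0.0736, 0.0688]
eef_rot: [180.0, 0.1, -160.4]
contact_force: [-0.1, 0.3, 0.8]
gripper_width: 0.0005
gripper_force: 0.0
```

Request:
apply_moves(
  targets=[
    {"dp": [0.0019,0.0007,0],"yaw": 0},
    {"dp": [0.0028,0.001,0],"yaw": 0},
    {"dp": [0.0028,0.001,0],"yaw": 0},
  ],
)

```text
time_s: 9.93
tcp_pos: [0.5468, 0.0746, 0.0679]
eef_rot: [180.0, 0.1, -160.4]
contact_force: [0.5, -0.5, -0.4]
gripper_width: 0.0004
gripper_force: 0.0
```

Request:
apply_moves(
  targets=[
    {"dp": [0.0009,0.0003,0],"yaw": 0},
    {"dp": [0.0019,0.0007,0],"yaw": 0},
    {"dp": [0.0019,0.0007,0],"yaw": 0},
  ],
)

```text
time_s: 10.18
tcp_pos: [0.5481, 0.075, 0.0672]
eef_rot: [-180.0, -0.0, -160.4]
contact_force: [-1.4, -0.1, 1.3]
gripper_width: 0.0004
gripper_force: 0.4
```

Request:
apply_moves(
  targets=[
    {"dp": [0.0009,0.0003,0],"yaw": 0},
    {"dp": [0.0019,0.0007,0],"yaw": 0},
    {"dp": [0.0019,0.0007,0],"yaw": 0},
  ],
)

```text
time_s: 10.43
tcp_pos: [0.5487, 0.0751, 0.067]
eef_rot: [-180.0, -0.2, -160.4]
contact_force: [-5.8, -1.9, 5.3]
gripper_width: 0.0004
gripper_force: 3.0
```

```bash
python3 prof.py s7 14 -12
```

```text
14.0 (-176,-3) (-147,-1) (-183,-1) (-131,0) (-135,0) (-117,1) (-123,1) (-127,2) (-145,2) (-142,2) (-183,4) (-179,6) (-121,9) (-121,13) (-167,16) (-119,22) (-122,25) (-119,32) (-119,36) (-118,49) (-124,51) (-65,52) (-118,53) (-114,54) (-106,55) (-62,58) (-72,58) (-105,59) (-67,59) (-60,61) (-103,61) (-99,62) (-52,62) (-57,63) (-105,72) (-107,80) (-111,153) (-116,158) (-110,164) (-97,165) (-110,169) (-99,176) (-99,179) (-100,184) (-91,185) (-98,246) (-102,254) (-97,254) (-112,273) (-112,277) (-109,277) (-108,281) (-112,287)
-12.0 (-113,-5) (-132,-4) (-168,-2) (-129,-2) (-139,-2) (-175,0) (-119,1) (-123,1) (-150,1) (-172,2) (-146,3) (-130,4) (-140,5) (-149,5) (-119,7) (-170,9) (-119,11) (-176,12) (-170,14) (-166,15) (-122,24) (-122,29) (-104,30) (-120,50) (-113,53) (-110,54) (-128,54) (-74,55) (-70,56) (-99,56) (-86,58) (-105,59) (-70,60) (-99,62) (-106,73) (-88,74) (-99,76) (-92,77) (-102,78) (-80,79) (-83,87) (-84,92) (-87,100) (-84,101) (-86,108) (-79,110) (-86,116) (-107,161) (-104,163) (-98,174) (-99,179) (-95,184) (-102,186) (-101,189) (-97,190) (-99,191) (-98,195) (-100,196) (-101,205) (-97,206) (-95,208) (-98,215) (-97,218) (-113,235) (-113,239) (-111,241) (-107,242) (-114,243) (-113,247) (-111,249) (-107,250) (-108,254) (-104,255) (-105,256) (-116,257) (-120,272) (-121,276) (-119,279) (-123,285) (-116,286) (-120,287) (-119,293) (-121,302)
-76.25846823041238 -12.017105359884313 66.95706518866842
```

Request:
apply_moves(
  targets=[
    {"dp": [-0.004,-0.0014,0],"yaw": 0},
    {"dp": [-0.004,-0.0014,-0.007],"yaw": 0},
    {"dp": [-0.002,-0.0007,-0.007],"yaw": 0},
    {"dp": [-0.001,-0.0003,-0.007],"yaw": 0},
    {"dp": [-0.001,-0.0003,-0.007],"yaw": 0},
  ],
)

```text
time_s: 10.9
tcp_pos: [0.5483, 0.0752, 0.0595]
eef_rot: [-180.0, -0.1, -160.4]
contact_force: [-3.3, -0.5, -1.8]
gripper_width: 0.0004
gripper_force: 1.3
```

Request:
apply_moves(
  targets=[
    {"dp": [0.0009,0.0003,0],"yaw": 0},
    {"dp": [0.0015,0.0005,0],"yaw": 0},
    {"dp": [0.0015,0.0005,0],"yaw": 0},
  ],
)

```text
time_s: 11.15
tcp_pos: [0.5487, 0.0752, 0.0594]
eef_rot: [180.0, -0.2, -160.5]
contact_force: [-7.1, -0.7, 1.0]
gripper_width: 0.0004
gripper_force: 3.2
```

Request:
apply_moves(
  targets=[
    {"dp": [0.0009,0.0003,0],"yaw": 0},
    {"dp": [0.0002,0.0022,0],"yaw": 0},
    {"dp": [-0.0004,0.0041,0],"yaw": 0},
    {"dp": [-0.0011,0.006,0],"yaw": 0},
    {"dp": [-0.0018,0.0079,0],"yaw": 0},
    {"dp": [-0.0025,0.0097,0],"yaw": 0},
    {"dp": [-0.0031,0.0116,0],"yaw": 0},
    {"dp": [-0.0038,0.0135,0],"yaw": 0},
    {"dp": [-0.0038,0.0135,0],"yaw": 0},
  ],
)

```text
time_s: 11.9
tcp_pos: [0.5453, 0.0884, 0.0596]
eef_rot: [-180.0, -0.2, -160.5]
contact_force: [-3.7, -4.5, -0.8]
gripper_width: 0.0009
gripper_force: 2.9
```

```bash
python3 - <<'E'
from plant import get_state
import numpy as np
for i in range(1):
    s=get_state();F=s["contact_force"]; e=np.array([.942,.335]);f=np.array([-.335,.942]); print(F[:2]@e,F[:2]@f,F[2],s["moment"],s["joint_torque"][5])
E
python3 rect.py 8
```

```text
-4.958585712945329 -3.039815039520813 -0.8085252885985551 [-1.42141815  1.42230864  0.01747207] -0.022882178309373558
```

Request:
apply_moves(
  targets=[
    {"dp": [0.0009,0.0003,0],"yaw": 0},
    {"dp": [0.0005,0.0023,0],"yaw": 0},
    {"dp": [0.0,0.0043,0],"yaw": 0},
    {"dp": [-0.0007,0.0062,0],"yaw": 0},
    {"dp": [-0.0014,0.0081,0],"yaw": 0},
    {"dp": [-0.002,0.01,0],"yaw": 0},
    {"dp": [-0.0026,0.0119,0],"yaw": 0},
    {"dp": [-0.0026,0.0119,0],"yaw": 0},
  ],
)

```text
time_s: 12.97
tcp_pos: [0.5403, 0.0996, 0.0586]
eef_rot: [-180.0, -0.5, -160.5]
contact_force: [-10.7, -1.9, -0.4]
gripper_width: 0.0005
gripper_force: 5.3
```

Request:
apply_moves(
  targets=[
    {"dp": [-0.006,-0.002,0],"yaw": 0},
    {"dp": [-0.02,-0.007,0.02],"yaw": 0},
    {"dp": [-0.03,-0.03,0.05],"yaw": 0},
    {"dp": [-0.05,-0.06,0.09],"yaw": 0},
    {"dp": [-0.1,-0.36,0.1],"yaw": 0},
    {"dp": [-0.1,-0.36,0.1],"yaw": 0},
    {"dp": [-0.1,-0.36,0.1],"yaw": 0},
    {"dp": [-0.1,-0.36,0.1],"yaw": 0},
    {"dp": [-0.1,-0.36,0.1],"yaw": 0},
    {"dp": [-0.1,-0.36,0.1],"yaw": 0},
    {"dp": [-0.1,-0.36,0.1],"yaw": 0},
    {"dp": [-0.1,-0.36,0.1],"yaw": 0},
    {"dp": [-0.1,-0.36,0.1],"yaw": 0},
    {"dp": [-0.1,-0.36,0.1],"yaw": 0},
  ],
)

```text
time_s: 14.13
tcp_pos: [0.4446, -0.26, 0.1607]
eef_rot: [-179.9, 0.1, -160.6]
contact_force: [-0.3, 0.2, 0.5]
gripper_width: 0.0006
gripper_force: 0.0
```

```bash
python3 rect.py 9; python3 - <<'E'
import cv2,numpy as np
for n in(6,9):
    I=cv2.imread(f"pics/r{n}.png",0).astype(float)
    for nm,c0 in(("top",(190,190)),("scene",(612,205))):
        Y,X=np.mgrid[0:400,0:800]; r=np.hypot(X-c0[0],Y-c0[1]); a=np.degrees(np.arctan2(X-c0[0],c0[1]-Y))
        s=[I[(r>15)&(r<50)&(abs((a-t+180)%360-180)<12)].mean() for t in range(-180,180,15)]
        print(n,nm,[(t,int(v)) for t,v in zip(range(-180,180,15),s)])
E
```

```text
6 top [(-180, 50), (-165, 59), (-150, 72), (-135, 95), (-120, 120), (-105, 124), (-90, 100), (-75, 70), (-60, 51), (-45, 42), (-30, 38), (-15, 36), (0, 36), (15, 36), (30, 35), (45, 35), (60, 34), (75, 34), (90, 34), (105, 35), (120, 35), (135, 37), (150, 40), (165, 44)]
6 scene [(-180, 82), (-165, 82), (-150, 84), (-135, 91), (-120, 106), (-105, 127), (-90, 142), (-75, 145), (-60, 136), (-45, 123), (-30, 110), (-15, 100), (0, 95), (15, 93), (30, 94), (45, 94), (60, 91), (75, 87), (90, 84), (105, 82), (120, 81), (135, 83), (150, 84), (165, 82)]
9 top [(-180, 36), (-165, 38), (-150, 40), (-135, 40), (-120, 40), (-105, 40), (-90, 38), (-75, 38), (-60, 42), (-45, 57), (-30, 89), (-15, 119), (0, 116), (15, 87), (30, 63), (45, 50), (60, 42), (75, 37), (90, 35), (105, 35), (120, 35), (135, 36), (150, 36), (165, 36)]
9 scene [(-180, 80), (-165, 82), (-150, 85), (-135, 87), (-120, 89), (-105, 91), (-90, 97), (-75, 111), (-60, 135), (-45, 163), (-30, 172), (-15, 154), (0, 126), (15, 105), (30, 97), (45, 95), (60, 92), (75, 89), (90, 88), (105, 88), (120, 85), (135, 82), (150, 80), (165, 79)]
```

View pics/r9.png

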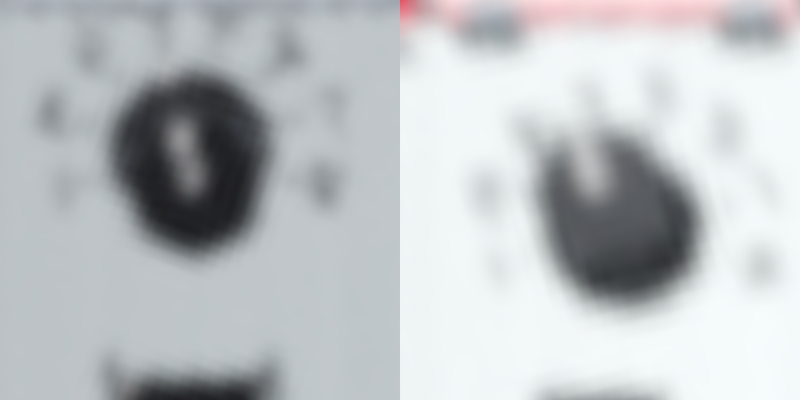

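The pointer line now runs from (190,190) to (178,125) in the left view, about 12° left of up, so it is at 4. Two more clicks need a roll of about 17–18 mm.

Request:
apply_moves(
  targets=[
    {"dp": [0.095,0.334,0.02],"yaw": 0},
    {"dp": [0.095,0.334,0.02],"yaw": 0},
    {"dp": [0.095,0.334,0.02],"yaw": 0},
    {"dp": [0.095,0.334,0.02],"yaw": 0},
    {"dp": [0.095,0.334,0.02],"yaw": 0},
    {"dp": [0.095,0.334,0.02],"yaw": 0},
    {"dp": [0.095,0.334,0.02],"yaw": 0},
    {"dp": [0.095,0.334,0.02],"yaw": 0},
    {"dp": [0.095,0.334,0.02],"yaw": 0},
    {"dp": [0.095,0.334,0.02],"yaw": 0},
    {"dp": [0.095,0.334,0.02],"yaw": 0},
    {"dp": [0.095,0.334,-0.02],"yaw": 0},
    {"dp": [0.095,0.334,-0.06],"yaw": 0},
    {"dp": [0.095,0.334,-0.09],"yaw": 0},
    {"dp": [0.095,0.334,-0.1],"yaw": 0},
    {"dp": [0.095,0.334,-0.1],"yaw": 0},
    {"dp": [0.1,0.3358,-0.1],"yaw": 0},
    {"dp": [0.104,0.3372,-0.1],"yaw": 0},
    {"dp": [0.105,0.3376,-0.1],"yaw": 0},
    {"dp": [0.105,0.3376,-0.1],"yaw": 0},
  ],
)

```text
time_s: 16.2
tcp_pos: [0.5476, 0.0777, 0.0605]
eef_rot: [-180.0, -0.2, -160.5]
contact_force: [-4.2, -1.8, 4.2]
gripper_width: 0.0006
gripper_force: 2.6
```

Request:
apply_moves(
  targets=[
    {"dp": [0.001,0.0003,0],"yaw": 0},
    {"dp": [0.002,0.0007,0],"yaw": 0},
    {"dp": [0.002,0.0007,0],"yaw": 0},
  ],
)

```text
time_s: 16.45
tcp_pos: [0.5479, 0.0778, 0.0603]
eef_rot: [-180.0, -0.4, -160.5]
contact_force: [-10.2, -3.7, 8.7]
gripper_width: 0.0006
gripper_force: 5.2
```

Request:
apply_moves(
  targets=[
    {"dp": [-0.0007,0.0019,0],"yaw": 0},
    {"dp": [-0.0013,0.0038,0],"yaw": 0},
    {"dp": [-0.002,0.0057,0],"yaw": 0},
    {"dp": [-0.0027,0.0075,0],"yaw": 0},
    {"dp": [-0.0034,0.0094,0],"yaw": 0},
    {"dp": [-0.004,0.0113,0],"yaw": 0},
    {"dp": [-0.0047,0.0132,0],"yaw": 0},
    {"dp": [-0.0054,0.0151,0],"yaw": 0},
    {"dp": [-0.006,0.017,0],"yaw": 0},
    {"dp": [-0.006,0.017,0],"yaw": 0},
  ],
)

```text
time_s: 17.28
tcp_pos: [0.5418, 0.0946, 0.0594]
eef_rot: [-180.0, -0.4, -160.5]
contact_force: [-3.7, -3.2, -1.5]
gripper_width: 0.0002
gripper_force: 3.2
```

Request:
apply_moves(
  targets=[
    {"dp": [-0.006,-0.002,0],"yaw": 0},
    {"dp": [-0.02,-0.007,0.02],"yaw": 0},
    {"dp": [-0.03,-0.03,0.05],"yaw": 0},
    {"dp": [-0.05,-0.06,0.09],"yaw": 0},
    {"dp": [-0.1,-0.36,0.12],"yaw": 0},
    {"dp": [-0.1,-0.36,0.12],"yaw": 0},
    {"dp": [-0.1,-0.36,0.12],"yaw": 0},
    {"dp": [-0.1,-0.36,0.12],"yaw": 0},
    {"dp": [-0.1,-0.36,0.12],"yaw": 0},
    {"dp": [-0.1,-0.36,0.12],"yaw": 0},
    {"dp": [-0.1,-0.36,0.12],"yaw": 0},
    {"dp": [-0.1,-0.36,0.12],"yaw": 0},
    {"dp": [-0.1,-0.36,0.12],"yaw": 0},
    {"dp": [-0.1,-0.36,0.12],"yaw": 0},
  ],
)

```text
time_s: 18.45
tcp_pos: [0.4447, -0.2646, 0.1809]
eef_rot: [-180.0, 0.1, -160.6]
contact_force: [-0.5, 0.4, -0.4]
gripper_width: 0.0007
gripper_force: 0.0
```

```bash
cat > ang.py <<'E'
import cv2,numpy as np,sys
for n in sys.argv[1:]:
    I=cv2.imread(f"pics/r{n}.png",0).astype(float)
    for nm,c0 in(("top",(190,188)),("scene",(600,190))):
        Y,X=np.mgrid[0:400,0:800]; dx,dy=X-c0[0],c0[1]-Y; r=np.hypot(dx,dy); a=np.degrees(np.arctan2(dx,dy)); m=(r>10)&(r<45)
        w=np.clip(I-(80 if nm=="top" else 125),0,None)*m; print(n,nm,np.degrees(np.arctan2((w*dx).sum(),(w*dy).sum())).round(1), w.sum())
E
python3 rect.py 10; python3 ang.py 6 9 10
python3 - <<'E'
from h import *
B=dict(np.load("pics/top10.npz")); e=np.array([.942,.335]);f=np.array([-.335,.942]); h=np.array([.6165,.112])
uv,X=cloud(B,270,360,165,225); q=np.c_[(X[:,:2]-h)@e,(X[:,:2]-h)@f,X[:,2]]*1000
m=(q[:,2]>60)&(abs(q[:,1]+2)<20); q=q[m]; 
for a in range(-60,60,5):
    s=q[(q[:,0]>=a)&(q[:,0]<a+5)]
    if len(s): print(a,len(s),np.percentile(s[:,2],[5,50,95]).round(0))
E
```

```text
6 top -118.3 44718.0
6 scene -103.2 24885.0
9 top -6.5 31579.0
9 scene -23.9 58536.0
10 top 60.6 38284.0
10 scene 41.1 82555.0
-60 28 [61. 91. 99.]
-55 37 [ 63.  95. 100.]
-50 26 [ 64.  99. 104.]
-45 30 [ 70.  98. 105.]
-40 24 [ 72.  95. 101.]
-35 24 [70. 84. 95.]
-30 30 [ 74.  79. 136.]
-25 63 [ 74. 166. 175.]
-20 68 [ 76. 168. 178.]
-15 52 [ 80. 170. 180.]
-10 40 [170. 179. 186.]
-5 33 [172. 178. 184.]
0 35 [176. 181. 187.]
5 32 [176. 182. 187.]
10 15 [166. 173. 179.]
15 8 [147. 155. 165.]
20 14 [133. 140. 147.]
25 14 [119. 125. 132.]
30 13 [105. 110. 114.]
35 6 [ 95.  99. 102.]
```

View pics/r10.png

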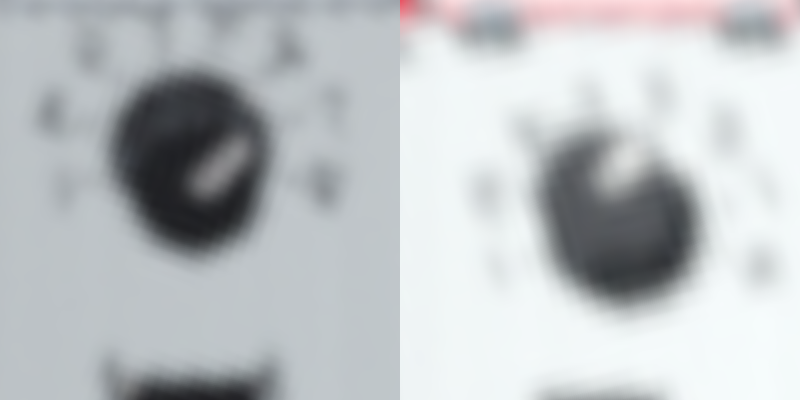

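In the left view the line runs from (200,190) to (248,145), 47° right of up, so the pointer is at 6. Next I'll compute the path that pushes the guard shut from behind.

```bash
python3 - <<'E'
import numpy as np
h=np.array([.6165,.112]); e=np.array([.942,.335]); f=np.array([-.335,.942])
d=lambda a:np.array([np.cos(np.radians(a)),np.sin(np.radians(a))])
for phi in [97,90,83,76,69,62,55,48,41,34,27,20,15,10,6,3,0,-2]:
    P=.073*d(206-phi)+.037*d(116-phi); n=d(116-phi); s=np.interp(phi,[0,40],[-.004,.010]); xc=P[0]+s
    z=max(P[1]-(c-P[0])*n[0]/n[1] for c in(xc-.0095,xc+.0095)) if phi<60 else P[1]-(xc-.0095-P[0])*n[0]/n[1]
    z+=.0895; w=h+xc*e
    print(phi,"xc %.1f tip %.1f  TCP %.4f %.4f %.4f"%(xc*1e3,z*1e3,*w,z-.013))
E
```

```text
97 xc 21.2 tip 169.1  TCP 0.6365 0.1191 0.1561
90 xc 11.3 tip 170.3  TCP 0.6271 0.1158 0.1573
83 xc 1.3 tip 170.1  TCP 0.6177 0.1124 0.1571
76 xc -8.6 tip 168.6  TCP 0.6084 0.1091 0.1556
69 xc -18.2 tip 165.9  TCP 0.5994 0.1059 0.1529
62 xc -27.3 tip 162.0  TCP 0.5908 0.1029 0.1490
55 xc -35.9 tip 157.0  TCP 0.5827 0.1000 0.1440
48 xc -43.8 tip 151.0  TCP 0.5752 0.0973 0.1380
41 xc -50.9 tip 144.0  TCP 0.5685 0.0949 0.1310
34 xc -59.2 tip 136.5  TCP 0.5607 0.0922 0.1235
27 xc -66.9 tip 127.8  TCP 0.5535 0.0896 0.1148
20 xc -73.5 tip 120.0  TCP 0.5473 0.0874 0.1070
15 xc -77.5 tip 114.0  TCP 0.5435 0.0860 0.1010
10 xc -80.9 tip 107.5  TCP 0.5403 0.0849 0.0945
6 xc -83.2 tip 102.1  TCP 0.5382 0.0841 0.0891
3 xc -84.6 tip 97.8  TCP 0.5368 0.0837 0.0848
0 xc -85.8 tip 93.4  TCP 0.5356 0.0832 0.0804
-2 xc -85.8 tip 90.8  TCP 0.5357 0.0832 0.0778
```

Request:
apply_moves(
  targets=[
    {"dp": [0,0,0.04],"yaw": 0},
    {"dp": [0.05,0.05,0.08],"yaw": 0},
    {"dp": [0.215,0.39,0.09],"yaw": 0},
    {"dp": [0.215,0.39,0.09],"yaw": 0},
    {"dp": [0.215,0.39,0.09],"yaw": 0},
    {"dp": [0.215,0.39,0.09],"yaw": 0},
    {"dp": [0.215,0.39,0.09],"yaw": 0},
    {"dp": [0.215,0.39,0.09],"yaw": 0},
    {"dp": [0.215,0.39,0.09],"yaw": 0},
    {"dp": [0.215,0.39,0.09],"yaw": 0},
    {"dp": [0.215,0.39,0.09],"yaw": 0},
    {"dp": [0.215,0.39,0.09],"yaw": 0},
    {"dp": [0.215,0.39,0.09],"yaw": 0},
    {"dp": [0.215,0.39,0.09],"yaw": 0},
    {"dp": [0.215,0.39,0.09],"yaw": 0},
    {"dp": [0.215,0.39,0.09],"yaw": 0},
    {"dp": [0.215,0.39,0.09],"yaw": 0},
  ],
)

```text
time_s: 20.27
tcp_pos: [0.6599, 0.1257, 0.2707]
eef_rot: [-180.0, 0.0, -160.5]
contact_force: [-0.2, -0.7, -0.1]
gripper_width: 0.0004
gripper_force: 0.0
```

Request:
apply_moves(
  targets=[
    {"dp": [0,0,-0.04],"yaw": 0},
    {"dp": [0,0,-0.08],"yaw": 0},
    {"dp": [0,0,-0.11],"yaw": 0},
    {"dp": [0,0,-0.118],"yaw": 0},
    {"dp": [-0.012,-0.0037,-0.118],"yaw": 0},
    {"dp": [-0.024,-0.0075,-0.118],"yaw": 0},
    {"dp": [-0.0334,-0.0108,-0.117],"yaw": 0},
    {"dp": [-0.0428,-0.0142,-0.117],"yaw": 0},
    {"dp": [-0.0521,-0.0175,-0.118],"yaw": 0},
    {"dp": [-0.0611,-0.0207,-0.12],"yaw": 0},
    {"dp": [-0.0697,-0.0237,-0.123],"yaw": 0},
    {"dp": [-0.0697,-0.0237,-0.123],"yaw": 0},
  ],
)

```text
time_s: 21.27
tcp_pos: [0.5886, 0.1023, 0.1471]
eef_rot: [180.0, -0.1, -160.4]
contact_force: [-1.0, -0.1, 0.1]
gripper_width: 0.0007
gripper_force: 0.4
```

```bash
python3 prof.py s11 20 30 -30 | head -4
```

```text
20.0 (-126,-2) (-184,-1) (-171,-1) (-177,0) (-181,1) (-139,2) (-121,3) (-148,3) (-145,3) (-176,5) (-173,11) (-169,12) (-124,14) (-164,15) (-168,15) (-121,18) (-119,20) (-116,31) (-121,32) (-114,33) (-103,36) (-114,38) (-104,41) (-92,44) (-97,44) (-68,57) (-73,58) (-66,60) (-52,60) (-58,62) (-64,63) (-47,65) (-53,66) (-44,67) (-21,81) (-70,135) (-68,137) (-71,145) (-67,145) (-63,146) (-60,147) (-65,147) (-53,150) (-59,151) (-59,155) (-59,159) (-40,160) (-54,163) (-60,164) (-55,168) (-68,232) (-70,233) (-67,239) (-65,240) (-61,245) (-66,245) (-69,248)
30.0 (-114,-4) (-181,-3) (-174,-2) (-134,-2) (-183,-2) (-126,-1) (-171,-0) (-131,-0) (-140,0) (-146,1) (-181,2) (-183,3) (-190,3) (-144,4) (-170,4) (-175,4) (-193,5) (-166,9) (-160,13) (-167,15) (-122,15) (-118,15) (-165,17) (-120,23) (-115,26) (-110,31) (-117,33) (-97,36) (-109,39) (-115,40) (-101,45) (-76,48) (-87,49) (-91,49) (-86,52) (-77,53) (-64,59) (-55,60) (-61,61) (-62,62) (-50,65) (-56,65) (-63,67) (-48,67) (-44,68) (-55,69) (-33,71) (-44,72) (-39,72) (-33,76) (-20,77) (-26,78) (-71,137) (-69,139) (-67,142) (-64,143) (-16,144) (
[... 181 characters left out ...]
-0) (-143,0) (-139,1) (-130,1) (-122,2) (-149,3) (-119,9) (-173,10) (-168,14) (-172,15) (-165,15) (-123,17) (-120,20) (-119,24) (-115,33) (-120,34) (-109,36) (-124,37) (-106,38) (-98,39) (-104,40) (-113,40) (-103,44) (-85,44) (-99,44) (-95,45) (-82,46) (-72,49) (-83,51) (-72,54) (-67,59) (-55,61) (-65,61) (-54,65) (-46,66) (-34,73) (-49,74) (-46,75) (-33,76) (-40,78) (-15,78) (-32,80) (-19,81) (-24,81) (1,134) (-72,139) (-68,140) (-61,141) (-68,144) (-18,146) (-65,150) (-63,152) (-31,153) (-41,157) (-60,158) (-56,159) (-57,164) (-56,167) (-69,234) (-68,237) (-67,240) (-49,245) (-69,246) (-66,247) (-61,247) (-49,250) (-55,250) (-60,250)
-28.53068943178351 0.1633927805304262 147.35348109087153
```

Request:
apply_moves(
  targets=[
    {"dp": [-0.0081,-0.0029,-0.003],"yaw": 0},
    {"dp": [-0.0156,-0.0056,-0.009],"yaw": 0},
    {"dp": [-0.0223,-0.008,-0.016],"yaw": 0},
    {"dp": [-0.0301,-0.0107,-0.0235],"yaw": 0},
    {"dp": [-0.0373,-0.0133,-0.032],"yaw": 0},
    {"dp": [-0.0435,-0.0155,-0.04],"yaw": 0},
    {"dp": [-0.0473,-0.0169,-0.046],"yaw": 0},
    {"dp": [-0.0505,-0.018,-0.0525],"yaw": 0},
    {"dp": [-0.0526,-0.0188,-0.0565],"yaw": 0},
    {"dp": [-0.0526,-0.0188,-0.0565],"yaw": 0},
  ],
)

```text
time_s: 22.15
tcp_pos: [0.5373, 0.0839, 0.09]
eef_rot: [-180.0, -0.1, -160.4]
contact_force: [-1.3, 0.3, 2.6]
gripper_width: 0.0006
gripper_force: 0.7
```

Request:
apply_moves(
  targets=[
    {"dp": [-0.0014,-0.0004,-0.004],"yaw": 0},
    {"dp": [-0.002,-0.0006,-0.006],"yaw": 0},
    {"dp": [-0.002,-0.0006,-0.006],"yaw": 0},
  ],
)

```text
time_s: 22.4
tcp_pos: [0.5358, 0.0835, 0.0844]
eef_rot: [180.0, -0.0, -160.4]
contact_force: [-0.2, -0.4, 0.8]
gripper_width: 0.0007
gripper_force: 0.2
```

Request:
apply_moves(
  targets=[
    {"dp": [-0.0005,-0.0002,-0.002],"yaw": 0},
    {"dp": [-0.0005,-0.0002,-0.004],"yaw": 0},
    {"dp": [-0.0005,-0.0002,-0.004],"yaw": 0},
  ],
)

```text
time_s: 22.65
tcp_pos: [0.5361, 0.0836, 0.0815]
eef_rot: [-180.0, 0.1, -160.4]
contact_force: [-3.4, 0.7, 10.4]
gripper_width: 0.0005
gripper_force: 5.2
```

Request:
apply_moves(
  targets=[
    {"dp": [0,0,-0.001],"yaw": 0},
    {"dp": [0,0,-0.0015],"yaw": 0},
    {"dp": [0,0,-0.0015],"yaw": 0},
  ],
)

```text
time_s: 22.9
tcp_pos: [0.5362, 0.0836, 0.0807]
eef_rot: [-180.0, 0.1, -160.4]
contact_force: [-4.6, -0.4, 13.5]
gripper_width: 0.0003
gripper_force: 7.1
```

Request:
apply_moves(
  targets=[
    {"dp": [0,0,0.01],"yaw": 0},
    {"dp": [0,0,0.05],"yaw": 0},
    {"dp": [-0.03,-0.03,0.09],"yaw": 0},
    {"dp": [-0.1,-0.36,0.13],"yaw": 0},
    {"dp": [-0.1,-0.36,0.13],"yaw": 0},
    {"dp": [-0.1,-0.36,0.13],"yaw": 0},
    {"dp": [-0.1,-0.36,0.13],"yaw": 0},
    {"dp": [-0.1,-0.36,0.13],"yaw": 0},
    {"dp": [-0.1,-0.36,0.13],"yaw": 0},
    {"dp": [-0.1,-0.36,0.13],"yaw": 0},
    {"dp": [-0.1,-0.36,0.13],"yaw": 0},
    {"dp": [-0.1,-0.36,0.13],"yaw": 0},
    {"dp": [-0.1,-0.36,0.13],"yaw": 0},
  ],
)

```text
time_s: 23.98
tcp_pos: [0.4345, -0.2799, 0.2099]
eef_rot: [-180.0, 0.0, -160.6]
contact_force: [-0.1, 0.7, -0.3]
gripper_width: 0.0003
gripper_force: 0.0
```

```bash
python3 rect.py 12; python3 ang.py 12; python3 - <<'E'
from h import *
A=dict(np.load("pics/top0.npz"));B=dict(np.load("pics/top12.npz")); d=(A["range_z"]-B["range_z"])*1000
w=d[190:245,298:350]; print(np.median(w),np.percentile(w,[2,98]))
a=cv2.resize(B["image"][165:275,270:380],(400,400),interpolation=cv2.INTER_CUBIC)
cv2.imwrite("pics/f12.png",np.hstack([a,cv2.imread("pics/r12.png")[:,:400,::-1]])[:,:,::-1])
E
```

```text
12 top 62.3 580288.0
12 scene 37.5 733612.0
0.092327595 [-11.79969549  11.15412712]
```

View pics/f12.png

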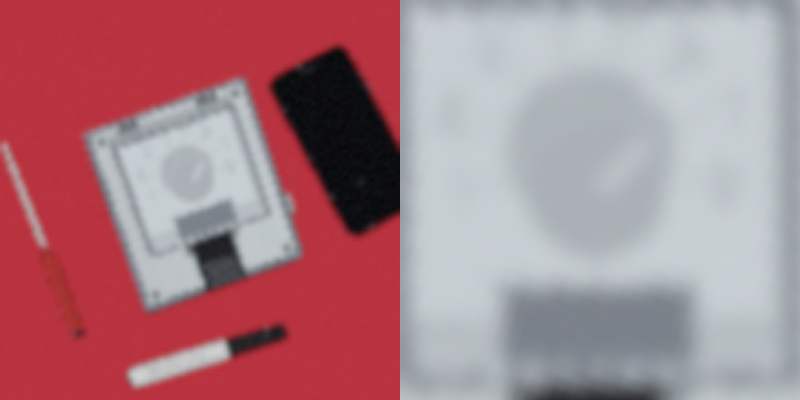

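The guard is shut on its latch, and its depth matches the start to 0.1 mm. Through it the pointer still shows at 6, from (600,190) to (645,145), and the things around it are where they were. I'll hand the job in.

```bash
python3 -c "
from plant import r
print(r.close_job())"
```

```text
the job is handed in; nothing more can be done
None
```

The torque controller is set to 6, the guard is snapped shut on its latch, the phone, screwdriver and marker beside the controller lie where they were, and the job was handed in after about 24 s; no verdict was shown.

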